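# Work the stuck knob off the hot plate for washing

### The arm

A 6-joint arm with a two-finger parallel gripper is mounted at the origin on a cart in front of the work surface, level with it; the furniture and walls round the work are solid. World frame = base frame: x ahead of the robot, y to its left, z up, the work surface at z = 0. Lengths are in m, angles in rad, forces in N, time in s.
With the tool pointing down it reaches from about 0.375 to 0.75 m from the base axis. Payload 9 kg.
Tool frame: the origin (TCP) lies on the front face of the gripper's body, between the roots of the fingers; the fingertips stand 73 mm ahead of it and the grasp point (between the pads) lies 54 mm ahead of it (arm.pinch_z is the z of the grasp point in the tool frame, in m); z points along the fingers, y is the line along which they close (so a half turn about z gives the same grasp; the last joint's range is limited). The gripper opens to 85 mm and grips with 20 to 120 N. Pads are 22 mm wide; open, the fingers measure 114 mm over their backs; the gripper's body (76 mm by 85 mm) begins 54 mm behind the grasp point. The pads swing forward as they close: fully open they stand 13 mm farther back than shut.
Start: joints at [-1.321, 0.104, 0.097, 1.564, 0, 1.353], TCP at [0.271, -0.536, 0.304] pointing down, gripper open.
Joint ranges: [-2.99, 2.99], [-0.84, 1.86], [-1.1, 1.16], [-1.84, 2.11], [-1.51, 1.56], [-3.14, 3.14]. Speed limits (rad/s): [2.22, 2.22, 2.57, 3.14, 3.14, 3.14].

### API

Orientations are given as a unit quaternion [w, x, y, z].
In Python, from bench import arm, get_image, camera_info gives the robot as it stands.
- The arm moves only by the tool servo_tool, never from a script. Its argument "motion" is a list of rows, each an object with "travel": the shift along the tool's x, y, z in shares of 0.3 m (1.0 is 0.3 m), a list of three; "roll": the turn about the tool's z in shares of 120 degrees (1.0 is 120 degrees). A call has 1 to 5 rows; each row is the pose to reach, as a shift and turn from the pose commanded when the call began, along the tool's axes at that moment; what a row does not reach only later rows make up. A row lasts 1/12 s, in which the tool goes at most 41.7 mm and 7.16 degrees, less where a joint would pass 70% of its speed; a pose out of reach is approached as far as the arm can. A call with a gripper value outside its range is refused whole. "jaw" is the opening, from 0 (shut) to 1 (fully open), set as the call begins (left out, the last holds). The fingers move at their own pace and stop on an object; "force" is the grip in N (left out, the last holds). Time passes only in rows, so rows that repeat a pose let the fingers close. It gives the time, the measured TCP pose, the force, the opening and the grip force at its end, in the units of the state.
- arm.observe(): the state, without advancing time (a new reading comes with each control period).
- get_image(name): name is "side" or "top" or "wrist"; returns the picture (400x640x3 uint8, red, green, blue); there is no depth.
- camera_info(name): a dict with "vertical_fov" (degrees; the focal length in pixels is half the picture's height over the tangent of half this angle, whatever the lens; pixels are square), "cx", "cy" (the principal point, pixels), "cam_to_world" (4x4, takes a point from camera to world coordinates). Camera axes: x right, y up, looking along -z (the intrinsics and any distortion apply to the point x, -y, -z); pixel columns grow to the right and rows downward; lengths in m; the calibration is good to about 2 mm. A picture is of the moment at which its call begins: read the wrist's pose just before it. camera_info takes no time and is no camera call; for the wrist camera it gives the pose at the moment of the call.
- arm.job_done(): hands the job in; it is judged then, once.
The state is a dict: "time_s": time; "q": joint angles; "dq": joint speeds; "joint_torque": joint torques, N m; "ee_pos": TCP position; "eef_rot": TCP orientation; "contact_force": force on the tool from outside, world axes, zero at the start; "wrist_torque": the same for the moment, N m; "width": finger opening in m; "grip_force": force on a finger pad.
Only numpy, scipy, OpenCV 4.12 (cv2) and the standard library are available. Lean on these libraries where they do the work, as an engineer would, in place of code of your own. Each camera call takes 0.05 s, during which the arm holds its last target. There are 200 camera calls.

### The job

Take the bar-shaped wing knob off the hot plate so that it can be washed. It is a tight push fit on its spindle, so work it loose first: while it is still on the spindle twist it about 30 degrees clockwise (seen from above), then back past its starting direction to about 30 degrees counter-clockwise (you may pull gently meanwhile), then pull it straight up off the spindle. Set it down upright in the white dish without dropping it, let go, and leave the round knob where it is.

Things in the scene. Friction and masses are not known exactly. Their poses are not given: they have to be found in the camera images.
- wing_knob: black bar-shaped knob, 50 mm long (x, white line at +x), 22 wide (y), 36 high, 40 g. Origin: centre of underside, z up. Its 18 mm bore is pressed fully onto the hot plate's left or right spindle, its x along the hot plate's x within 3 degrees. Spring leaves on the spindle, which does not turn, grip it by friction: about 6-13 N to pull, under 0.1 N m to twist; clear after 15 mm of lift.
- round_knob: the other black knob, round and fluted, 44 mm across and 24 mm high, pressed on the other spindle 130 mm away; stays where it is. Origin: centre of its underside.
- hob: aluminium hot plate fixed to the worktop, 260 mm deep (x) by 300 wide (y), deck 55 mm high, a round dark cast plate (top 68 mm high) towards the back. Origin: centre of its footprint on the worktop; x points to its back, y to its left. Two spindles 15 mm tall stand at x = -90, y = +65 and -65 mm, on round seats 57 mm above the worktop on which the knobs' undersides rest.
- dial_diag (a point): unmarked reference direction fixed to the hot plate, midway between the spindles at seat height: its x is the hot plate's x turned 45 degrees counter-clockwise. The angle from it to the wing knob's x is 45 degrees at the start, grows as the knob turns clockwise and shrinks counter-clockwise.
- dish: shallow round white dish standing loose on the worktop, 170 mm across the rim, 24 mm high, flat inner floor 6 mm above the worktop and about 145 mm across, 0.6 kg. Origin: centre of its underside.
There are look-alikes about, which are no part of the job. Leave any purple or turquoise look-alike of the wing_knob alone.

How it is judged:
On the way, in this order (a step that is already met when the one before it is completed fails the run):
1. the wing knob, still on its spindle, is twisted at least 20 degrees clockwise from the hot plate's x direction (angle between the x axis of wing_knob and the x axis of dial_diag, either way round above 1.134 rad and z of wing_knob in the frame of hob below 0.069 m and angle between wing_knob's own z axis and vertical below 0.3 rad), for 0.05 s.
2. then, still on its spindle, it is twisted at least 20 degrees counter-clockwise from the hot plate's x direction (angle between the x axis of wing_knob and the x axis of dial_diag, either way round below 0.436 rad and z of wing_knob in the frame of hob below 0.069 m and angle between wing_knob's own z axis and vertical below 0.3 rad), for 0.05 s.
3. then it is pulled up clear of the spindle (z of wing_knob in the frame of hob above 0.075 m), for 0.05 s.
At the end, for the whole second after the job is handed in: The wing knob rests upright (within 10 degrees) and still on the floor of the dish, its centre within 55 mm of the dish's centre, released; the round knob is still on its spindle, within 10 mm of where it was (horizontal distance between wing_knob and dish below 0.055 m and height (world z) of wing_knob below 0.015 m and angle between wing_knob's own z axis and vertical below 0.18 rad and linear speed of wing_knob below 0.02 m/s and contact force between the fingers and wing_knob below 0.1 N and distance of round_knob from where it was at the start of the episode below 0.01 m); the robot touches nothing.
It fails at once if the round knob is pulled off or moved by more than 10 mm (distance of round_knob from where it was at the start of the episode above 0.01 m).
It fails at once if the wing knob is let go over the dish with its underside more than 35 mm above the worktop (dropped) (contact force between the fingers and wing_knob below 0.02 N and height (world z) of wing_knob above 0.035 m and horizontal distance between wing_knob and dish below 0.12 m).
It also fails if it takes over 48 s, if anything falls off the work surface, if the arm or the gripper's body presses on something with over 40 N, if the wrist force passes 120 N, or if a joint passes its speed limit or range.

## Working session

There is one attempt and no reset: what is moved stays moved. The work goes in short steps, Python scripts to look and compute and a tool call to move; the robot and the scene stay as the last step left them, time stands still between calls to the robot, and variables do not carry over. Pictures are saved under pics/ and viewed, at most 10 in all, crops included, and the job is handed in when it is done.

Besides the shell and the picture viewer there is one more tool, called by a JSON object that holds its "method" and its "body". servo_tool: Moves the arm, as the interface text tells. Its arguments: {"type":"object","properties":{"motion":{"type":"array"},"jaw":{"type":"number"},"force":{"type":"number"}},"required":["motion"]}

```bash
mkdir -p pics; ls; python3 - <<'E'
from bench import arm,get_image,camera_info
import cv2,numpy as np
np.set_printoptions(precision=4,suppress=True)
for n in ["side","top"]:
    im=get_image(n); cv2.imwrite(f"pics/{n}0.png",im[:,:,::-1]); 
    print(n,camera_info(n))
print(camera_info("wrist"));print(arm.observe(),arm.pinch_z)
E
```

```text
pics
side {'vertical_fov': 53.74793744865561, 'cx': 318.9562203123338, 'cy': 202.17456016651576, 'cam_to_world': array([[ 0.9969,  0.0477, -0.0631,  0.4244],
       [-0.079 ,  0.5514, -0.8305, -0.7626],
       [-0.0048,  0.8329,  0.5534,  0.5417],
       [ 0.    ,  0.    ,  0.    ,  1.    ]])}
top {'vertical_fov': 45.277911099904344, 'cx': 323.8878546829138, 'cy': 191.2955570084736, 'cam_to_world': array([[-0.0031,  0.9938, -0.1114,  0.3554],
       [-0.9997, -0.0057, -0.0234, -0.0747],
       [-0.0239,  0.1113,  0.9935,  1.1936],
       [ 0.    ,  0.    ,  0.    ,  1.    ]])}
{'vertical_fov': 71.15194715349418, 'cx': 324.29876832360725, 'cy': 201.55034223544575, 'cam_to_world': array([[ 0.4513,  0.8523,  0.2643,  0.3384],
       [-0.8924,  0.4315,  0.1321, -0.5   ],
       [-0.0015, -0.2955,  0.9553,  0.3748],
       [ 0.    ,  0.    ,  0.    ,  1.    ]])}
{'time_s': 0.1, 'q': array([-1.3207,  0.1046,  0.0966,  1.5639,  0.    ,  1.3531]), 'dq': array([-0.0002, -0.0013,  0.0016,  0.0026, -0.0018, -0.0002]), 'joint_torque': array([  0.0066, -55.8199,  50.4728,   0.0127,  -0.0002,   0.    ]), 'ee_pos': array([ 0.2705, -0.5353,  0.3032]), 'eef_rot': array([-0.0006,  0.9728,  0.2318,  0.    ]), 'contact_force': array([-0.6014,  0.7435,  0.6015]), 'wrist_torque': array([ 0.0338,  0.0193, -0.0158]), 'grip_force': 0.0, 'width': 0.08519828238954304} 0.0539
```

View pics/side0.png

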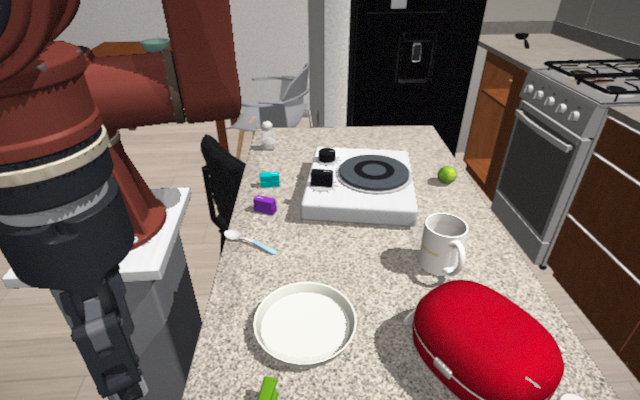

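View pics/top0.png

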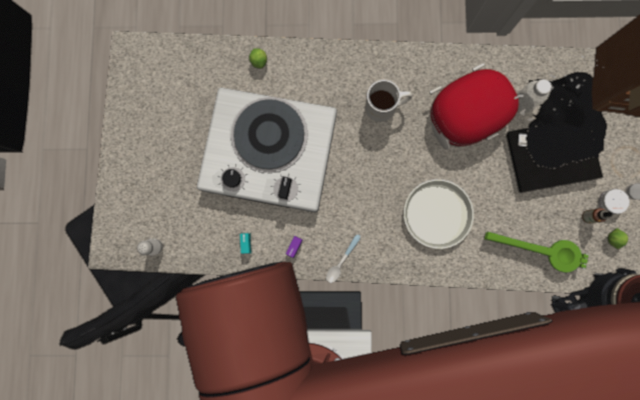

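Candidates (top picture): the black bar knob at (286,188), the round knob at (231,178), turquoise at (245,243) and purple at (294,246). I choose the black bar at (286,188), which is (321,178) in the side view, and the dish at (438,214). Next is a close crop to check.

```bash
python3 - <<'E'
import cv2,numpy as np
t=cv2.imread("pics/top0.png")[150:220,200:340]; s=cv2.imread("pics/side0.png")[140:210,280:420]
cv2.imwrite("pics/crop0.png",np.vstack([cv2.resize(a,None,fx=4.2,fy=4.2,interpolation=cv2.INTER_CUBIC) for a in (t,s)]))
E
cat > h.py <<'E'
from bench import arm,get_image,camera_info
import cv2,numpy as np
np.set_printoptions(precision=4,suppress=True)
def ray(info,u,v):
    f=200/np.tan(np.radians(info["vertical_fov"]/2)); M=np.array(info["cam_to_world"])
    d=M[:3,:3]@np.array([(u-info["cx"])/f,-(v-info["cy"])/f,-1.]); return M[:3,3],d
def at_z(info,u,v,z):
    o,d=ray(info,u,v); return o+d*(z-o[2])/d[2]
def tri(*obs):
    A=np.zeros((3,3));b=np.zeros(3)
    for i,u,v in obs:
        o,d=ray(i,u,v); d=d/np.linalg.norm(d); P=np.eye(3)-np.outer(d,d); A+=P;b+=P@o
    p=np.linalg.solve(A,b); 
    return p
E
```

```text
(no output)
```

View pics/crop0.png

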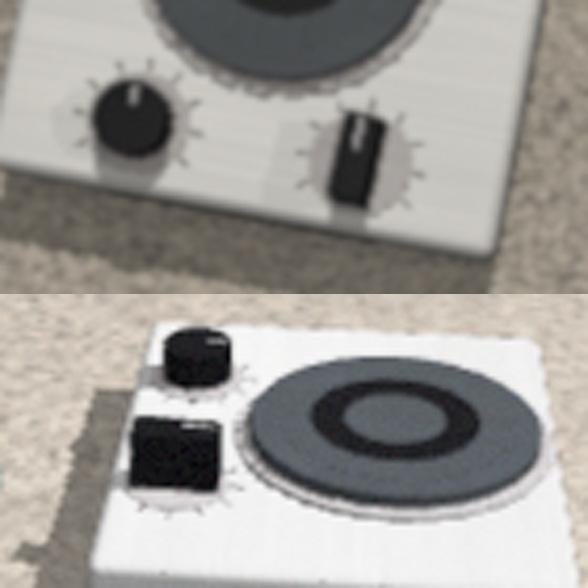

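The crop confirms the black bar knob with a white line on its +x end. Its top-face centre is at about (285.7,187.4) in top and (322.1,170.2) in side.

```bash
python3 - <<'E'
from h import *
T=camera_info("top");S=camera_info("side")
c=lambda x,y:(200+x/4.2,150+y/4.2)
cs=lambda x,y:(280+x/4.2,140+(y-294)/4.2)
print("wing top",tri((T,*c(360,157)),(S,*cs(177,421))))
print("round top",tri((T,*c(132,116)),(S,*cs(198,340))))
for p in [(343,111),(386,117),(372,207),(328,203)]: print(at_z(T,*c(*p),.093)[:2])
for n,p in dict(FR=(495,252),FL=(3,163)).items(): print(n,at_z(T,*c(*p),.055))
for p in [(220,89),(336,107),(318,211),(199,188)]: print("hob",at_z(T,*p,.055)[:2])
print("dish rim ctr", at_z(T,438,214,.024))
print("dish side",at_z(S,304.5,322,.024))
print(tri((T,438,214),(S,304.5,322)))
for p in [(404,214),(474,214),(438,180),(438,250)]: print(at_z(T,*p,.024)[:2])
E
```

```text
wing top [0.4907 0.0394 0.0957]
round top [0.5157 0.1692 0.0806]
[0.5142 0.0493]
[0.5107 0.0254]
[0.4607 0.0329]
[0.4631 0.0572]
FR [ 0.4384 -0.0333  0.055 ]
FL [0.4908 0.2486 0.055 ]
hob [0.738  0.2072]
hob [ 0.6896 -0.078 ]
hob [ 0.436  -0.0337]
hob [0.4928 0.2528]
dish rim ctr [ 0.4295 -0.3241  0.024 ]
dish side [ 0.4322 -0.3349  0.024 ]
[ 0.4312 -0.3263  0.0135]
[ 0.4299 -0.2418]
[ 0.4291 -0.4109]
[ 0.5128 -0.3265]
[ 0.3428 -0.3215]
```

The rows are not in the units I measure in: shifts go in shares of 0.3 m and turns go in shares of 120 degrees. I convert before sending: 0.14 m / 0.3 = 0.4667, -0.128 m / 0.3 = -0.4267, -33 degrees / 120 = -0.275.

{"method": "servo_tool", "body": {"motion": [{"travel": [0.0667,-0.06,0],"roll": -0.0417},{"travel": [0.1667,-0.15,0],"roll": -0.1},{"travel": [0.2667,-0.24,0],"roll": -0.1583},{"travel": [0.3667,-0.3333,0],"roll": -0.2167},{"travel": [0.4667,-0.4267,0],"roll": -0.275}], "jaw": 1}}

```text
time_s: 0.52
ee_pos: [0.3379, -0.3564, 0.3033]
eef_rot: [-0.0, 0.866, 0.501, 0.0]
contact_force: [0.9, -0.1, 0.1]
width: 0.0854
grip_force: 0.0
```

```bash
cat > go.py <<'E'
from h import *
import sys
def go(x,y,z,ang):
    s=arm.observe();w,a,b,c=s["eef_rot"];p=s["ee_pos"]
    from scipy.spatial.transform import Rotation as R
    M=R.from_quat([a,b,c,w]).as_matrix(); phi=np.degrees(np.arctan2(M[1,0],M[0,0]))
    print("pos",p,"phi",round(phi,2),"t",s["time_s"],"tool shift",M.T@(np.array([x,y,z])-p),"roll",round(-((ang-phi+180)%360-180),2),"F",s["contact_force"],"w",s["width"],"g",s["grip_force"],"q",s["q"], "tilt z",M[:,2])
if __name__=="__main__": go(*map(float,sys.argv[1:]))
E
python3 go.py .4886 .0395 .26 170.5
```

```text
pos [ 0.3379 -0.3564  0.3033] phi 60.11 t 0.5167 tool shift [ 0.4183 -0.0666  0.0435] roll -110.39 F [ 0.9229 -0.09    0.1291] w 0.08542676833672976 g 0.0 q [-1.0791 -0.2285 -0.2238  1.5762  0.0001  1.0134] tilt z [-0.0002  0.0006 -1.    ]
```

Converted, 0.19 m / 0.3 = 0.6333, 0.152 m / 0.3 = 0.5067, -35 degrees / 120 = -0.2917.

{"method": "servo_tool", "body": {"motion": [{"travel": [0.1267,-0.02,0],"roll": -0.0583},{"travel": [0.2533,-0.04,0],"roll": -0.1167},{"travel": [0.38,-0.06,0],"roll": -0.175},{"travel": [0.5067,-0.08,0],"roll": -0.2333},{"travel": [0.6333,-0.1,0],"roll": -0.2917}]}}

```text
time_s: 0.93
ee_pos: [0.4076, -0.177, 0.3037]
eef_rot: [0.0, 0.675, 0.738, -0.0]
contact_force: [0.3, -0.1, -0.4]
width: 0.0854
grip_force: 0.0
```

```bash
python3 go.py .4886 .0395 .26 170.5
```

```text
pos [ 0.4076 -0.177   0.3037] phi 95.13 t 0.9333 tool shift [0.2084 0.1001 0.0437] roll -75.37 F [ 0.3195 -0.087  -0.3772] w 0.08541097079580283 g 0.0 q [-0.7057 -0.3758 -0.3436  1.603  -0.0001  0.7756] tilt z [-0.     -0.0001 -1.    ]
```

Converted, 0.15 m / 0.3 = 0.5, 0.12 m / 0.3 = 0.4, -35 degrees / 120 = -0.2917.

{"method": "servo_tool", "body": {"motion": [{"travel": [0.1,0.0467,0],"roll": -0.0583},{"travel": [0.2,0.0933,0],"roll": -0.1167},{"travel": [0.3,0.14,0],"roll": -0.175},{"travel": [0.4,0.1867,0],"roll": -0.2333},{"travel": [0.5,0.2333,0],"roll": -0.2917}]}}

```text
time_s: 1.35
ee_pos: [0.4648, -0.0218, 0.3037]
eef_rot: [-0.0, 0.421, 0.907, -0.0]
contact_force: [0.3, -1.1, -0.3]
width: 0.0855
grip_force: 0.0
```

```bash
python3 go.py .4886 .0395 .26 170.5
```

```text
pos [ 0.4648 -0.0218  0.3037] phi 130.15 t 1.35 tool shift [0.0315 0.0577 0.0437] roll -40.35 F [ 0.3003 -1.1384 -0.2899] w 0.08549291578987686 g 0.0 q [-0.3291 -0.3094 -0.2909  1.5894 -0.0001  0.541 ] tilt z [-0.0001 -0.0001 -1.    ]
```

Converted, 0.0577 m / 0.3 = 0.1923, 0.0437 m / 0.3 = 0.1457, -35 degrees / 120 = -0.2917.

{"method": "servo_tool", "body": {"motion": [{"travel": [0.0267,0.0467,0.0333],"roll": -0.0583},{"travel": [0.0533,0.0933,0.0667],"roll": -0.1167},{"travel": [0.08,0.14,0.1],"roll": -0.175},{"travel": [0.1,0.18,0.1333],"roll": -0.2333},{"travel": [0.105,0.1923,0.1457],"roll": -0.2917}]}}

```text
time_s: 1.77
ee_pos: [0.4885, 0.0393, 0.2583]
eef_rot: [-0.001, 0.128, 0.992, 0.0]
contact_force: [-0.5, -0.3, -0.5]
width: 0.0853
grip_force: 0.0
```

Converted, -5.4 degrees / 120 = -0.045.

{"method": "servo_tool", "body": {"motion": [{"travel": [0,0,0],"roll": -0.045},{"travel": [0,0,0],"roll": -0.045},{"travel": [0,0,0],"roll": -0.045}]}}

```text
time_s: 2.02
ee_pos: [0.4887, 0.0376, 0.26]
eef_rot: [-0.0, 0.087, 0.996, -0.0]
contact_force: [-0.6, -0.9, -0.0]
width: 0.0856
grip_force: 0.0
```

```bash
python3 go.py .4886 .0395 .138 170.5; python3 - <<'E'
from h import *
i=camera_info("wrist");im=get_image("wrist");cv2.imwrite("pics/w1.png",im[:,:,::-1])
import pickle;pickle.dump(i,open("w1.pkl","wb"))
E
```

```text
pos [0.4887 0.0376 0.26  ] phi 170.03 t 2.0167 tool shift [0.0003 0.0018 0.122 ] roll -0.47 F [-0.6348 -0.9401 -0.0273] w 0.08558392365003481 g 0.0 q [-0.1907 -0.2381 -0.3106  1.4987 -0.0001 -0.0167] tilt z [-0.0004 -0.     -1.    ]
```

View pics/w1.png

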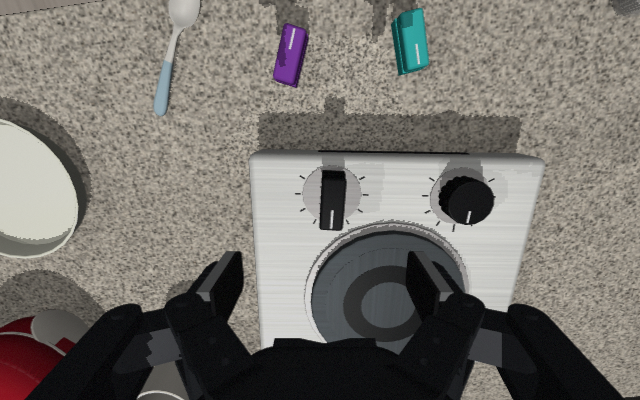

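The wrist view shows the black bar knob's top face, about x 321–345 and y 171–230, with the white line at its bottom end. The round knob is at (467,200). I'll cross-check position and heading.

```bash
python3 - <<'E'
from h import *
import pickle
i=pickle.load(open("w1.pkl","rb"));T=camera_info("top")
im=cv2.imread("pics/w1.png")[150:250,280:400]
cv2.imwrite("pics/w1c.png",cv2.resize(im,None,fx=6,fy=6,interpolation=cv2.INTER_CUBIC))
E
```

```text
(no output)
```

View pics/w1c.png

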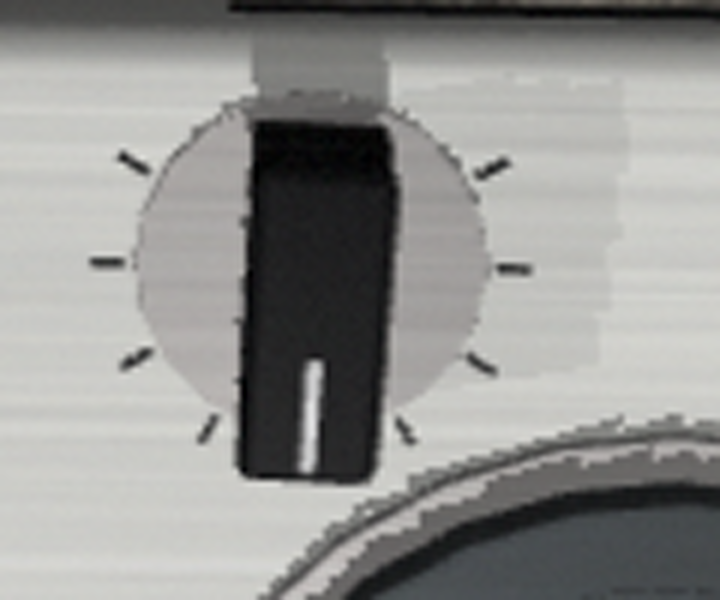

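The crop gives top-face corners at (250,175), (398,178), (377,480) and (240,475), with the seat disc centred near (312,258).

```bash
python3 - <<'E'
from h import *
import pickle
i=pickle.load(open("w1.pkl","rb"));T=camera_info("top");S=camera_info("side")
P=[(250,175),(398,178),(377,480),(240,475)]; Q=[(280+x/6,150+y/6) for x,y in P]
W=np.array([at_z(i,*q,.093)[:2] for q in Q]);print(W,W.mean(0))
d=W[2]+W[3]-W[0]-W[1];print("heading",np.degrees(np.arctan2(d[1],d[0])))
m=np.mean(Q,0)
print(tri((T,285.7,187.4),(i,*m)),tri((T,285.7,187.4),(i,*m),(S,322.1,170.2)))
print("seat",at_z(i,280+312/6,150+258/6,.057))
E
```

```text
[[0.4669 0.0406]
 [0.4711 0.0617]
 [0.5175 0.0514]
 [0.513  0.0308]] [0.4921 0.0462]
heading -12.238127604778198
[0.4909 0.0432 0.0883] [0.4911 0.0431 0.0933]
seat [0.4908 0.0467 0.057 ]
```

```bash
python3 go.py .4910 .0445 .19 169.5
```

```text
pos [0.4887 0.0375 0.2602] phi 169.99 t 2.0667 tool shift [-0.001   0.0073  0.0701] roll 0.49 F [-0.1897  0.3625  0.0947] w 0.08558112604041829 g 0.0 q [-0.191  -0.2383 -0.3105  1.4987 -0.0001 -0.0163] tilt z [-0.0002 -0.0001 -1.    ]
```

Converted, 0.07 m / 0.3 = 0.2333, 0.007 m / 0.3 = 0.0233, 0.5 degrees / 120 = 0.0042.

{"method": "servo_tool", "body": {"motion": [{"travel": [0,0.01,0.0667],"roll": 0.0042},{"travel": [-0.0033,0.0233,0.1333],"roll": 0.0042},{"travel": [-0.0033,0.0233,0.2],"roll": 0.0042},{"travel": [-0.0033,0.0233,0.2333],"roll": 0.0042},{"travel": [-0.0033,0.0233,0.2333],"roll": 0.0042}]}}

```text
time_s: 2.48
ee_pos: [0.4898, 0.0443, 0.188]
eef_rot: [-0.002, 0.091, 0.996, 0.0]
contact_force: [-0.0, 0.5, -0.1]
width: 0.0856
grip_force: 0.0
```

```bash
python3 go.py .4910 .0445 .138 169.5; python3 - <<'E'
from h import *
i=camera_info("wrist");im=get_image("wrist");cv2.imwrite("pics/w2.png",im[:,:,::-1])
import pickle;pickle.dump(i,open("w2.pkl","wb"))
E
```

```text
pos [0.4898 0.0443 0.188 ] phi 169.58 t 2.4833 tool shift [-0.0013  0.0004  0.05  ] roll 0.08 F [-0.0069  0.4797 -0.1103] w 0.08564614782468602 g 0.0 q [-0.1764 -0.2165 -0.4227  1.3682 -0.0001  0.0055] tilt z [-0.0035  0.0005 -1.    ]
```

View pics/w2.png

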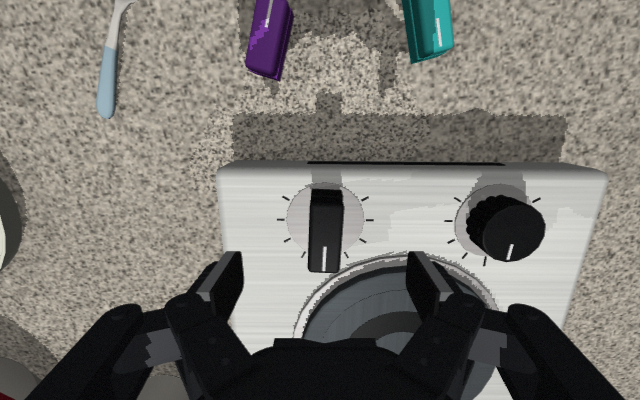

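Knob top face here: corners about (311,207), (344,207), (339,272), (308,271). It is centred between the fingertips, whose mid column is 325.

```bash
python3 - <<'E'
from h import *
import pickle
i=pickle.load(open("w2.pkl","rb"));j=pickle.load(open("w1.pkl","rb"));S=camera_info("side")
Q=[(311,207),(344,207),(339,272),(308,271)]
W=np.array([at_z(i,*q,.093)[:2] for q in Q]);print(W,W.mean(0))
d=W[2]+W[3]-W[0]-W[1];print("heading",np.degrees(np.arctan2(d[1],d[0])))
m=np.mean(Q,0);m1=(280+316/6,150+327/6)
print(tri((i,*m),(j,*m1)),tri((i,*m),(j,*m1),(S,322.1,170.2)))
E
```

```text
[[0.4683 0.0412]
 [0.4721 0.0616]
 [0.5172 0.0508]
 [0.5126 0.0303]] [0.4926 0.046 ]
heading -13.572083286354676
[0.4909 0.0463 0.0949] [0.4926 0.0462 0.0919]
```

Converted, 0.05 m / 0.3 = 0.1667, -0.001 m / 0.3 = -0.0033, 1 degrees / 120 = 0.0083.

{"method": "servo_tool", "body": {"motion": [{"travel": [-0.0033,0.0033,0.04],"roll": 0.0083},{"travel": [-0.0033,0.0033,0.0833],"roll": 0.0083},{"travel": [-0.0033,0.0033,0.1267],"roll": 0.0083},{"travel": [-0.0033,0.0033,0.16],"roll": 0.0083},{"travel": [-0.0033,0.0033,0.1667],"roll": 0.0083}]}}

```text
time_s: 2.95
ee_pos: [0.4909, 0.0453, 0.1375]
eef_rot: [-0.002, 0.098, 0.995, 0.0]
contact_force: [-0.3, -0.0, -0.2]
width: 0.0852
grip_force: 0.0
```

{"method": "servo_tool", "body": {"motion": [{"travel": [0,0,0],"roll": 0},{"travel": [0,0,0],"roll": 0},{"travel": [0,0,0],"roll": 0},{"travel": [0,0,0],"roll": 0},{"travel": [0,0,0],"roll": 0}], "jaw": 0, "force": 50}}

```text
time_s: 3.37
ee_pos: [0.4925, 0.0451, 0.1408]
eef_rot: [0.0, 0.098, 0.995, -0.0]
contact_force: [-0.3, -0.7, -1.2]
width: 0.0255
grip_force: 0.0
```

```bash
python3 go.py .4912 .0453 .138 168.5
```

```text
pos [0.4925 0.0451 0.1408] phi 168.7 t 3.3667 tool shift [ 0.0013 -0.      0.0028] roll 0.2 F [-0.3005 -0.6546 -1.1733] w 0.02550651410807118 g 0.0 q [-0.1739 -0.1875 -0.484   1.2733 -0.0001  0.0233] tilt z [ 0.001  -0.0002 -1.    ]
```

{"method": "servo_tool", "body": {"motion": [{"travel": [0,0,0],"roll": 0},{"travel": [0,0,0],"roll": 0},{"travel": [0,0,0],"roll": 0}]}}

```text
time_s: 3.62
ee_pos: [0.4925, 0.0447, 0.141]
eef_rot: [0.001, 0.099, 0.995, -0.001]
contact_force: [-1.8, -3.6, 6.4]
width: 0.0217
grip_force: 49.4
```

Converted, 30 degrees / 120 = 0.25.

{"method": "servo_tool", "body": {"motion": [{"travel": [0,0,0],"roll": 0.05},{"travel": [0,0,0],"roll": 0.1},{"travel": [0,0,0],"roll": 0.15},{"travel": [0,0,0],"roll": 0.2},{"travel": [0,0,0],"roll": 0.25}]}}

```text
time_s: 4.03
ee_pos: [0.4925, 0.0443, 0.141]
eef_rot: [0.001, 0.355, 0.935, -0.001]
contact_force: [-1.3, -6.3, 5.3]
width: 0.0214
grip_force: 49.3
```

Converted, 1 degrees / 120 = 0.0083.

{"method": "servo_tool", "body": {"motion": [{"travel": [0,0,0],"roll": 0.0083},{"travel": [0,0,0],"roll": 0.0083},{"travel": [0,0,0],"roll": 0.0083}]}}

```text
time_s: 4.28
ee_pos: [0.4925, 0.0444, 0.141]
eef_rot: [0.001, 0.361, 0.933, -0.001]
contact_force: [-2.2, -5.0, 6.1]
width: 0.0211
grip_force: 49.6
```

```bash
python3 go.py .4925 .045 .141 168.5;python3 - <<'E'
from h import *
a=get_image("top")[150:230,200:360,::-1]; b=get_image("wrist")[150:290,230:470,::-1]
cv2.imwrite("pics/t3.png",np.vstack([cv2.resize(a,(480,240)),cv2.resize(b,(480,280))]))
E
```

```text
pos [0.4925 0.0444 0.141 ] phi 137.66 t 4.2833 tool shift [ 0.0004  0.0004 -0.    ] roll -30.84 F [-2.1565 -5.022   6.1112] w 0.0210888801847538 g 49.631904009729624 q [-0.1744 -0.1877 -0.4838  1.2735 -0.0017  0.5645] tilt z [ 0.0009 -0.0019 -1.    ]
```

View pics/t3.png

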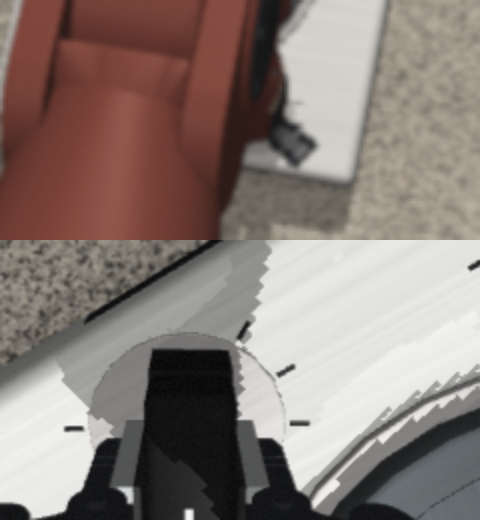

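The lower half shows the knob turned with the gripper, about 31° clockwise relative to the hot plate and still seated. I'll now turn it 62° counter-clockwise.

Converted, -34 degrees / 120 = -0.2833.

{"method": "servo_tool", "body": {"motion": [{"travel": [0,0,0],"roll": -0.0542},{"travel": [0,0,0],"roll": -0.1083},{"travel": [0,0,0],"roll": -0.1667},{"travel": [0,0,0],"roll": -0.225},{"travel": [0,0,0],"roll": -0.2833}]}}

```text
time_s: 4.8
ee_pos: [0.4925, 0.0448, 0.141]
eef_rot: [0.001, 0.07, 0.998, -0.0]
contact_force: [-2.6, -1.6, 5.8]
width: 0.0214
grip_force: 49.9
```

Converted, -28 degrees / 120 = -0.2333.

{"method": "servo_tool", "body": {"motion": [{"travel": [0,0,0],"roll": -0.0583},{"travel": [0,0,0],"roll": -0.1167},{"travel": [0,0,0],"roll": -0.175},{"travel": [0,0,0],"roll": -0.2333},{"travel": [0,0,0],"roll": -0.2333}]}}

```text
time_s: 5.22
ee_pos: [0.4925, 0.045, 0.141]
eef_rot: [0.0, -0.175, 0.985, -0.0]
contact_force: [-1.6, -1.1, 6.4]
width: 0.0212
grip_force: 49.4
```

{"method": "servo_tool", "body": {"motion": [{"travel": [0,0,0],"roll": 0},{"travel": [0,0,0],"roll": 0}]}}

```text
time_s: 5.38
ee_pos: [0.4925, 0.045, 0.141]
eef_rot: [0.0, -0.171, 0.985, -0.0]
contact_force: [-1.9, -1.2, 7.0]
width: 0.0212
grip_force: 49.4
```

```bash
python3 go.py .4925 .045 .141 168.5;python3 - <<'E'
from h import *
b=get_image("wrist")[150:290,230:470,::-1]
cv2.imwrite("pics/t4.png",cv2.resize(b,(480,280)))
E
```

```text
pos [0.4925 0.045  0.141 ] phi -160.29 t 5.3833 tool shift [-0. -0. -0.] roll 31.21 F [-1.8798 -1.2259  7.0119] w 0.021180814132259983 g 49.4168515317142 q [-0.1739 -0.1878 -0.4838  1.2737 -0.0001 -0.518 ] tilt z [ 0.001  -0.0003 -1.    ]
```

View pics/t4.png

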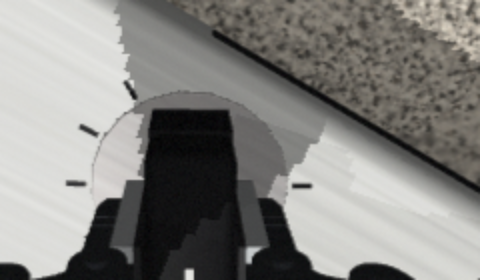

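The picture shows the knob turned about 30° counter-clockwise and still on its seat. Next I pull it straight up.

{"method": "servo_tool", "body": {"motion": [{"travel": [0,0,-0.01],"roll": 0},{"travel": [0,0,-0.02],"roll": 0},{"travel": [0,0,-0.0333],"roll": 0},{"travel": [0,0,-0.0467],"roll": 0},{"travel": [0,0,-0.06],"roll": 0}], "force": 60}}

```text
time_s: 5.85
ee_pos: [0.4921, 0.0453, 0.1588]
eef_rot: [-0.0, -0.171, 0.985, 0.0]
contact_force: [0.6, -0.2, -0.2]
width: 0.0208
grip_force: 60.0
```

Converted, -0.07 m / 0.3 = -0.2333, -0.055 m / 0.3 = -0.1833.

{"method": "servo_tool", "body": {"motion": [{"travel": [0,0,-0.0267],"roll": 0},{"travel": [0,0,-0.06],"roll": 0},{"travel": [0,0,-0.1167],"roll": 0},{"travel": [0,0,-0.1833],"roll": 0},{"travel": [0,0,-0.2333],"roll": 0}]}}

```text
time_s: 6.27
ee_pos: [0.4924, 0.0452, 0.2309]
eef_rot: [0.001, -0.171, 0.985, -0.0]
contact_force: [-0.0, -0.0, -0.1]
width: 0.0209
grip_force: 60.0
```

```bash
python3 go.py .43 -.327 .22 140;python3 - <<'E'
from h import *
b=get_image("wrist")[:,:,::-1]; i=camera_info("wrist")
s=get_image("side")[90:260,230:430,::-1]
cv2.imwrite("pics/t5.png",np.vstack([cv2.resize(b[80:320,150:500],(420,288)),cv2.resize(s,(420,312))]))
E
```

```text
pos [0.4924 0.0452 0.2309] phi -160.29 t 6.2667 tool shift [ 0.1843 -0.3294  0.0108] roll 59.71 F [-0.0405 -0.0317 -0.1495] w 0.020909856068702756 g 59.96904205530882 q [-0.1737 -0.2252 -0.3522  1.4421  0.0001 -0.5178] tilt z [ 0.0017 -0.0001 -1.    ]
```

View pics/t5.png

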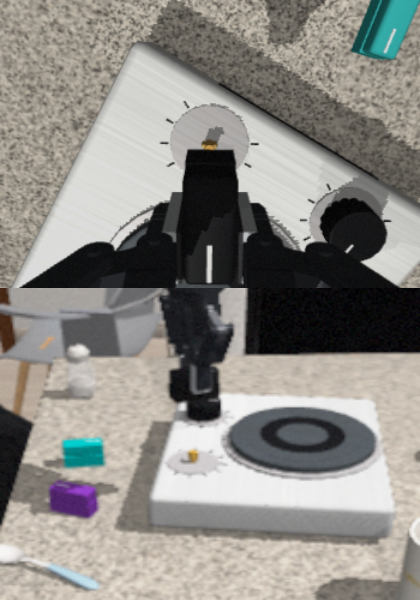

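The knob is free in the gripper, the left-over spindle is at (209,145) in the upper half, and the round knob is still in place. Now I carry it over the dish.

Converted, -0.135 m / 0.3 = -0.45, -0.045 m / 0.3 = -0.15.

{"method": "servo_tool", "body": {"motion": [{"travel": [0.0333,-0.0567,0],"roll": 0},{"travel": [0.0833,-0.15,0],"roll": 0},{"travel": [0.14,-0.25,0],"roll": 0},{"travel": [0.1967,-0.35,0],"roll": 0},{"travel": [0.2533,-0.45,0],"roll": 0}]}}

```text
time_s: 6.78
ee_pos: [0.4654, -0.1087, 0.2279]
eef_rot: [-0.0, -0.171, 0.985, 0.0]
contact_force: [2.0, 0.2, -0.3]
width: 0.0211
grip_force: 60.0
```

Converted, -0.155 m / 0.3 = -0.5167, -0.128 m / 0.3 = -0.4267.

{"method": "servo_tool", "body": {"motion": [{"travel": [0.06,-0.1067,0],"roll": 0},{"travel": [0.12,-0.2133,0],"roll": 0},{"travel": [0.18,-0.32,0],"roll": 0},{"travel": [0.24,-0.4267,0],"roll": 0},{"travel": [0.2833,-0.5167,0],"roll": 0}]}}

```text
time_s: 7.2
ee_pos: [0.4373, -0.2843, 0.2278]
eef_rot: [-0.0, -0.171, 0.985, 0.0]
contact_force: [-0.1, -0.3, 0.2]
width: 0.021
grip_force: 60.0
```

Converted, -0.039 m / 0.3 = -0.13, -0.038 m / 0.3 = -0.1267.

{"method": "servo_tool", "body": {"motion": [{"travel": [0.04,-0.0667,0.0333],"roll": 0},{"travel": [0.0733,-0.1267,0.0667],"roll": 0},{"travel": [0.0733,-0.13,0.1],"roll": 0},{"travel": [0.0733,-0.13,0.1],"roll": 0},{"travel": [0.0733,-0.13,0.1],"roll": 0}]}}

```text
time_s: 7.62
ee_pos: [0.4305, -0.3254, 0.1974]
eef_rot: [-0.0, -0.171, 0.985, 0.001]
contact_force: [0.2, 0.8, 0.6]
width: 0.0207
grip_force: 60.0
```

```bash
python3 go.py .431 -.328 .10 199.7;python3 - <<'E'
from h import *
i=camera_info("wrist");b=get_image("wrist")
hsv=cv2.cvtColor(b,cv2.COLOR_RGB2HSV); m=((hsv[:,:,2]>170)&(hsv[:,:,1]<40)).astype(np.uint8)
n,l,st,ce=cv2.connectedComponentsWithStats(m); print(st[1:][st[1:,4]>1500])
cv2.imwrite("pics/w6.png",b[:,:,::-1])
E
```

```text
pos [ 0.4305 -0.3254  0.1974] phi -160.3 t 7.6167 tool shift [ 0.0003 -0.0029  0.0974] roll 0.0 F [0.1672 0.842  0.5693] w 0.02073278947945011 g 60.00213151797652 q [-0.8899 -0.0708 -0.2726  1.3712  0.0002 -1.2338] tilt z [-0.0012  0.0018 -1.    ]
[[  248   120   152   131 13592]
 [  566   329    74    71  2925]]
```

View pics/w6.png

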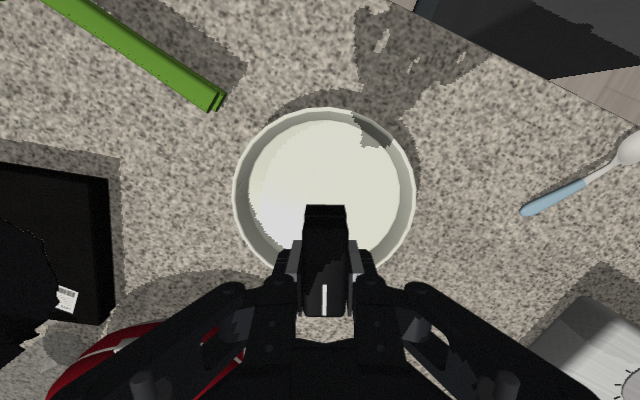

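The dish rim spans columns 232–416 with its far rim at row 108 and widest near row 195. It is centred sideways on the gripper, so I only need to check the fore-aft position.

```bash
python3 - <<'E'
from h import *
i=camera_info("wrist")
a=at_z(i,232,195,.022);b=at_z(i,416,195,.022);c=at_z(i,324,107,.024)
d=np.array([.9415,.337,0]); # tool -x => far from tool? 
print(a,b,np.linalg.norm(a-b),c)
u=(a+b)/2-c;u/=np.linalg.norm(u); print("centre from far rim",c+.085*u)
E
```

```text
[ 0.4552 -0.4055  0.022 ] [ 0.3979 -0.246   0.022 ] 0.1695423088852633 [ 0.3543 -0.3517  0.024 ]
centre from far rim [ 0.4342 -0.323   0.0218]
```

Converted, 0.092 m / 0.3 = 0.3067, 0.085 m / 0.3 = 0.2833.

{"method": "servo_tool", "body": {"motion": [{"travel": [-0.0067,0.0033,0.0667],"roll": 0},{"travel": [-0.01,0.0033,0.15],"roll": 0},{"travel": [-0.01,0.0033,0.2333],"roll": 0},{"travel": [-0.01,0.0033,0.2833],"roll": 0},{"travel": [-0.01,0.0033,0.3067],"roll": 0}]}}

```text
time_s: 8.08
ee_pos: [0.4331, -0.3225, 0.1045]
eef_rot: [-0.001, -0.172, 0.985, 0.001]
contact_force: [0.4, 1.2, 0.0]
width: 0.0206
grip_force: 60.0
```

Converted, 0.01 m / 0.3 = 0.0333, 0.008 m / 0.3 = 0.0267.

{"method": "servo_tool", "body": {"motion": [{"travel": [0,0,0.0067],"roll": 0},{"travel": [0,0,0.0133],"roll": 0},{"travel": [0,0,0.02],"roll": 0},{"travel": [0,0,0.0267],"roll": 0},{"travel": [0,0,0.0333],"roll": 0}]}}

```text
time_s: 8.5
ee_pos: [0.4337, -0.3248, 0.0971]
eef_rot: [0.0, -0.171, 0.985, -0.001]
contact_force: [-0.1, -0.0, -0.4]
width: 0.0209
grip_force: 60.0
```

Converted, 0.003 m / 0.3 = 0.01, 0.001 m / 0.3 = 0.0033.

{"method": "servo_tool", "body": {"motion": [{"travel": [0,0,0.0033],"roll": 0},{"travel": [0,0,0.0067],"roll": 0},{"travel": [0,0,0.01],"roll": 0},{"travel": [0,0,0.01],"roll": 0}]}}

```text
time_s: 8.83
ee_pos: [0.4332, -0.3243, 0.0931]
eef_rot: [-0.0, -0.171, 0.985, 0.0]
contact_force: [0.1, 0.3, -0.8]
width: 0.0211
grip_force: 60.0
```

{"method": "servo_tool", "body": {"motion": [{"travel": [0,0,0.0033],"roll": 0},{"travel": [0,0,0.005],"roll": 0},{"travel": [0,0,0.0067],"roll": 0},{"travel": [0,0,0.0067],"roll": 0}]}}

```text
time_s: 9.17
ee_pos: [0.4332, -0.3243, 0.0911]
eef_rot: [-0.0, -0.171, 0.985, 0.0]
contact_force: [-0.8, -0.8, -0.8]
width: 0.0207
grip_force: 60.0
```

{"method": "servo_tool", "body": {"motion": [{"travel": [0,0,0.0017],"roll": 0},{"travel": [0,0,0.0033],"roll": 0},{"travel": [0,0,0.0033],"roll": 0}]}}

```text
time_s: 9.42
ee_pos: [0.4332, -0.3243, 0.0901]
eef_rot: [-0.0, -0.171, 0.985, 0.0]
contact_force: [0.7, 0.8, -0.9]
width: 0.0211
grip_force: 60.0
```

Converted, 0.001 m / 0.3 = 0.0033, 0.0005 m / 0.3 = 0.0017.

{"method": "servo_tool", "body": {"motion": [{"travel": [0,0,0.0017],"roll": 0},{"travel": [0,0,0.0033],"roll": 0},{"travel": [0,0,0.0033],"roll": 0}]}}

```text
time_s: 9.67
ee_pos: [0.4333, -0.3244, 0.0901]
eef_rot: [-0.0, -0.171, 0.985, -0.0]
contact_force: [-2.7, 2.0, 7.6]
width: 0.0206
grip_force: 61.3
```

Converted, 0.001 m / 0.3 = 0.0033, 0.0005 m / 0.3 = 0.0017.

{"method": "servo_tool", "body": {"motion": [{"travel": [0,0,0.0017],"roll": 0},{"travel": [0,0,0.0033],"roll": 0},{"travel": [0,0,0.0033],"roll": 0}]}}

```text
time_s: 9.92
ee_pos: [0.4333, -0.3244, 0.09]
eef_rot: [-0.0, -0.171, 0.985, -0.0]
contact_force: [-6.6, 6.3, 17.6]
width: 0.021
grip_force: 62.6
```

Converted, -0.0015 m / 0.3 = -0.005.

{"method": "servo_tool", "body": {"motion": [{"travel": [0,0,-0.005],"roll": 0},{"travel": [0,0,-0.005],"roll": 0},{"travel": [0,0,-0.005],"roll": 0}], "force": 20}}

```text
time_s: 10.17
ee_pos: [0.4334, -0.3246, 0.09]
eef_rot: [0.0, -0.171, 0.985, -0.0]
contact_force: [-0.1, 0.2, 4.2]
width: 0.021
grip_force: 60.8
```

{"method": "servo_tool", "body": {"motion": [{"travel": [0,0,0],"roll": 0},{"travel": [0,0,0],"roll": 0},{"travel": [0,0,0],"roll": 0},{"travel": [0,0,0],"roll": 0},{"travel": [0,0,0],"roll": 0}], "jaw": 0.65}}

```text
time_s: 10.58
ee_pos: [0.4332, -0.3243, 0.0895]
eef_rot: [-0.0, -0.171, 0.985, 0.0]
contact_force: [0.2, 0.2, -0.5]
width: 0.0556
grip_force: 0.0
```

{"method": "servo_tool", "body": {"motion": [{"travel": [0,0,-0.0333],"roll": 0},{"travel": [0,0,-0.1],"roll": 0},{"travel": [0,0,-0.2],"roll": 0},{"travel": [0,0,-0.3],"roll": 0},{"travel": [0,0,-0.4],"roll": 0}]}}

```text
time_s: 11.0
ee_pos: [0.4331, -0.3241, 0.2117]
eef_rot: [0.0, -0.171, 0.985, -0.0]
contact_force: [0.6, -0.1, 0.5]
width: 0.0551
grip_force: 0.0
```

Converted, -0.02 m / 0.3 = -0.0667.

{"method": "servo_tool", "body": {"motion": [{"travel": [0,0,-0.0667],"roll": 0},{"travel": [0,0,-0.0667],"roll": 0},{"travel": [0,0,-0.0667],"roll": 0},{"travel": [0,0,-0.0667],"roll": 0}]}}

```text
time_s: 11.33
ee_pos: [0.4331, -0.3242, 0.2295]
eef_rot: [-0.0, -0.171, 0.985, 0.0]
contact_force: [-0.5, 0.7, -0.2]
width: 0.0559
grip_force: 0.0
```

```bash
python3 - <<'E'
from h import *
out=[]
for n in ("side","wrist","top"):
    i=camera_info(n);b=get_image(n); cv2.imwrite(f"pics/end_{n}.png",b[:,:,::-1])
    f=200/np.tan(np.radians(i["vertical_fov"]/2)); M=np.linalg.inv(i["cam_to_world"])
    for z in (.006,.042):
        p=M@np.array([.433,-.324,z,1]); out.append((n,z,i["cx"]+f*p[0]/-p[2],i["cy"]-f*p[1]/-p[2]))
    # dark blob near the predicted spot
    u,v=map(int,out[-1][2:]); 
    m=(b.max(2)<60).astype(np.uint8); k,l,st,ce=cv2.connectedComponentsWithStats(m)
    print(n,out[-2:]); print([(s.tolist(),c) for s,c in zip(st[1:],ce[1:]) if s[4]>60 and abs(c[0]-u)<60 and abs(c[1]-v)<60])
o=arm.observe();print(o["ee_pos"],o["width"],o["grip_force"],o["contact_force"])
E
```

```text
side [('side', 0.006, np.float64(304.9585912270125), np.float64(323.90432884311934)), ('side', 0.042, np.float64(304.41805011577634), np.float64(309.23373534082015))]
[([289, 304, 32, 30, 649], array([304.1017, 318.792 ]))]
wrist [('wrist', 0.006, np.float64(322.8862314113741), np.float64(187.05037850021515)), ('wrist', 0.042, np.float64(322.76992902617263), np.float64(196.2943661183585))]
[([313, 165, 23, 55, 1127], array([323.4632, 190.8261]))]
top [('top', 0.006, np.float64(436.3796394455106), np.float64(213.05838901946777)), ('top', 0.042, np.float64(439.5274775933316), np.float64(212.0617608606497))]
[]
[ 0.4329 -0.3239  0.2285] 0.055637165606349716 0.0 [0.2658 0.537  0.0659]
```

The numeric check agrees: the dark blob sits at the expected pixel and size in both the side and wrist views, the gripper is clear, and the forces are zero. I'm handing the job in.

```bash
python3 -c "
from bench import arm
print(arm.job_done())"
```

```text
the job is handed in; nothing more can be done
None
```

I twisted the wing knob about 30° each way, pulled it off its spindle, set it down in the white dish and let go; the job is handed in, but I was not shown the judge's verdict.

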